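# Back a ratchet winch off to its stop

## Robot

A 6-joint arm with a two-finger parallel gripper is mounted at the origin on the work surface. World frame = base frame: x ahead of the robot, y to its left, z up, the work surface at z = 0. Lengths are in m, angles in degrees, forces in N, time in s.
With the tool pointing down it reaches from about 0.25 to 0.725 m from the base axis. Payload 9.7 kg.
Tool frame: the origin (TCP) lies between the finger pads; the fingertips stand 19 mm ahead of it and the grasp point (between the pads) is the TCP; z points along the fingers, y is the line along which they close (so a half turn about z gives the same grasp; the last joint's range is limited). The gripper opens to 85 mm and grips with 20 to 120 N. Pads are 22 mm wide; open, the fingers measure 114 mm over their backs; the gripper's body (76 mm by 85 mm) begins 54 mm behind the grasp point. The pads swing forward as they close: fully open they stand 13 mm farther back than shut.
Start: joints at [-68.583, 4.979, 10.078, 95.1, 0, 90], TCP at [0.201, -0.512, 0.25] pointing down, gripper open.
Joint ranges: [-179.16, 179.16], [-48.56, 103.87], [-65.8, 70.77], [-126.05, 130.52], [-82.76, 87.17], [-180, 180]. Speed limits (degrees/s): [127.2, 127.2, 147.25, 180, 180, 180].

## Interface

Orientations are given as [roll, pitch, yaw] about the fixed x, y, z axes, in that order (R = Rz(yaw) Ry(pitch) Rx(roll)).
In Python, from workcell import telemetry, camera, calibration, workorder gives the robot as it stands.
- The arm moves only by the tool play_rows, never from a script. Its argument "increments" is a list of rows, each a list of 3 entries, a list of its own where there are three numbers: the shift along the tool's x, y, z in mm, then the turn, a rotation vector about the tool's x, y, z in degrees, then the closure, from 0 (fully open) to 1 (shut). In form: [[[x, y, z], [ax, ay, az], jaw], ...]. A call has 1 to 20 rows; each row is the pose to reach, as a shift and turn from the pose commanded when the call began, along the tool's axes at that moment; what a row does not reach only later rows make up. A row lasts 1/10 s, in which the tool goes at most 50 mm and 8.59 degrees, less where a joint would pass 70% of its speed; a pose out of reach is approached as far as the arm can. A call with a gripper value outside its range is refused whole. The fingers move at their own pace and stop on an object; "grip_force" is the grip in N (left out, the last holds). Time passes only in rows, so rows that repeat a pose let the fingers close. It gives the time, the measured TCP pose, the force, the opening and the grip force at its end, in the units of the state.
- telemetry.get_obs(): the state, without advancing time (a new reading comes with each control period).
- camera(name): name is "scene" or "top"; returns (picture, depth): 420x560x3 uint8, red, green, blue; 420x560 float32, m along the optical axis (not along the pixel's ray), 0 where there is no reading.
- calibration(name): a dict with "vertical_fov" (degrees; the focal length in pixels is half the picture's height over the tangent of half this angle, whatever the lens; pixels are square), "cx", "cy" (the principal point, pixels), "rvec" (rotation vector, rad) and "tvec" (3), from world to camera coordinates, as OpenCV has them. Camera axes: x right, y down, z forward; pixel columns grow to the right and rows downward; lengths in m; the calibration is good to about 2 mm. A picture is of the moment at which its call begins. calibration takes no time and is no camera call.
- workorder.job_done(): hands the job in; it is judged then, once.
The state is a dict: "time": time; "q": joint angles; "qd": joint speeds; "joint_efforts": joint torques, N m; "ee_pos": TCP position; "tcp_rot": TCP orientation; "wrist_force": force on the tool from outside, world axes, zero at the start; "torque": the same for the moment, N m; "opening": finger opening in m; "grasp_force": force on a finger pad.
Only numpy, scipy, OpenCV 4.12 (cv2) and the standard library are available. Lean on these libraries where they do the work, as an engineer would, in place of code of your own. Each camera call takes 0.05 s, during which the arm holds its last target. There are 200 camera calls.

## Task

The drying-rack winch needs its bare drum run back to the stop: lift the pawl off the ratchet wheel and throw it right over so that it stays clear by itself, then wind the crank backward until its tail sits snug on the stop's rubber buffer, pressing lightly for a moment and never forcing it. Then swing the pawl back down onto the wheel, with the tail still at the buffer, and let go. Do not strain the wheel against the engaged pawl, and leave the bottle, bin and wrench where they are.

Things in the scene. Friction and masses are not known exactly. Their poses are not given: they have to be found in the camera images.
- winch: Galvanised hand winch bolted to the table. Origin: underside of its base plate below the middle of the axle, z up; axle along its y at z 95 mm. Base plate x -120..100, y -90..110, 8 mm thick. Side plates at y -40 and 40, 115 mm high, x -45..45; a cheek at y -40, x 43..67, 170 mm high carries the pawl. Ratchet wheel and pawl on its -y side, crank on its +y side.
- drum (a joint): Turn of drum, ratchet wheel and crank (one piece), rad. Grows as wound BACKWARD: a right-handed turn about winch +y, handle over the top towards winch +x. Seen from the axle the handle's elevation above winch +x is 2.7 - drum. Friction (0.25 N m, 2 to 3 N at the handle) holds it where left. With the pawl down it goes back at most one tooth (0.45 rad), then jams.
- crank_handle (a point): Middle of the crank's grey plastic handle: a free-turning sleeve 25 mm in diameter, along winch y from 76 to 160 mm, 100 mm from the axle (this point at y 118). Pinch it from above, fingers closing along winch x, and carry it round the axle in small steps with a force stop. The flat crank arm is at y 61..69.
- ratchet: Steel ratchet wheel of 14 saw teeth, 100 mm over the tips, 10 mm thick, at winch y -62 mm; it turns with the drum. Origin on the axle at y 0.
- pawl (a joint): Angle of the pawl about its pivot, rad (right-handed about winch +y). 0 to 0.25: lying on the wheel, depending on the tooth below; above 0.3: clear of the teeth. Its weight drops it back onto the wheel below about 1.05 and carries it over above that, to rest on its back stop at 1.75.
- pawl_pivot (a point): Pivot of the pawl, axis along winch y, at winch (55, -62, 158) mm.
- pawl_knob (a point): Centre of the pawl's grey plastic thumb knob: a roller 20 mm in diameter, 18 mm wide along winch y, 55 mm from the pivot. Seen from the pivot its elevation above winch +x is 2.094 - pawl. Pinch it from above, fingers closing along winch y, and carry it round the pivot; it takes only 1 to 3 N.
- pawl_tip: Steel tip of the pawl that drops into the teeth, 8 x 10 x 20 mm, 51 mm from the pivot; origin at the pivot. Tip and wheel may bear on each other with at most 40 N (about 20 N at the handle): do not push the crank backward against the pawl.
- tail: Short round steel tail of the crank, on the far side of the axle from the handle, 16 mm thick, at winch y 65 mm. Origin on the axle.
- tail_tip (a point): Centre of the tail's round end (radius 8 mm), 70 mm from the axle, straight across from the handle. Wound backward it passes under the axle and on towards winch -x until it meets the buffer.
- stop: Steel block 24 x 34 x 60 mm at winch y 65, x -92..-60. Origin: centre of its underside, axes as winch. A rubber pad 8 mm thick stands off its +x face on a screw, not measured: on contact the tail's end centre is 29 to 53 mm from the origin along x. It yields 1 mm per 7 N. Press it with 4 to 20 N for 0.3 s, never more; at the handle that is 0.7 sin(2.7 - drum) times as much, plus friction.
- detergent: White detergent bottle, 72 mm in diameter, 190 mm high, loose. Origin: centre of its underside.
- bin: Grey open plastic bin 150 x 110 x 60 mm, loose. Origin: centre of its underside.
- wrench: Steel wrench 180 mm long, lying loose. Origin: its underside.

How it is judged (in metres and radians):
On the way, in this order (a step that is already met when the one before it is completed fails the run):
1. the pawl is lifted off the wheel and thrown back, staying clear (value of joint pawl above 1.4 rad), for 0.2 s.
2. the crank is wound back until its tail presses the stop's buffer, the pawl still thrown back (contact force between tail and stop above 4 N and value of joint pawl above 1.2 rad), for 0.3 s.
At the end, for the whole second after the job is handed in: The pawl lies down on the wheel again (angle under 0.27 rad), the tail is still at the buffer (its end centre within 18 mm, seen from above, of the rubber pad's centre: at most 6 mm short of touching), and both are at rest (value of joint pawl below 0.27 rad and horizontal distance between tail_tip and pad_c0 below 0.018 m and velocity of joint drum between -0.05 and 0.05 rad/s and velocity of joint pawl between -0.05 and 0.05 rad/s).
It fails at once if the tail is forced against the stop with more than 20 N (contact force between tail and stop above 20 N).
It fails at once if the ratchet wheel is strained against the pawl with more than 40 N (contact force between pawl_tip and ratchet above 40 N).
It fails at once if the bottle is displaced (distance of detergent from where it was at the start of the episode above 0.03 m).
It fails at once if the bin is displaced (distance of bin from where it was at the start of the episode above 0.03 m).
It fails at once if the wrench is displaced (distance of wrench from where it was at the start of the episode above 0.03 m).
It also fails if it takes over 72 s, if anything falls off the work surface, if the arm or the gripper's body presses on something with over 40 N, if the wrist force passes 120 N, or if a joint passes its speed limit or range.

## Working session

There is one attempt and no reset: what is moved stays moved. The work goes in short steps, Python scripts to look and compute and a tool call to move; the robot and the scene stay as the last step left them, time stands still between calls to the robot, and variables do not carry over. Pictures are saved under pics/ and viewed, at most 10 in all, crops included, and the job is handed in when it is done.

Besides the shell and the picture viewer there is one more tool, called after "Request:" as name(argument=value, ...) on one line, values as JSON. play_rows: Moves the arm, as the interface text tells. Its arguments: {"type":"object","properties":{"increments":{"type":"array"},"grip_force":{"type":"number"}},"required":["increments"]}

```bash
mkdir -p pics; cat > h.py <<'E'
import numpy as np, cv2
from workcell import telemetry, camera, calibration, workorder
def K(c):
    f=210/np.tan(np.radians(c['vertical_fov'])/2); return f
def cam(n):
    c=calibration(n); R=cv2.Rodrigues(np.array(c['rvec'],float))[0]; return K(c),c['cx'],c['cy'],R,np.array(c['tvec'],float).ravel(),c
def px2w(n,u,v,d):
    f,cx,cy,R,t,c=cam(n); return R.T@(np.array([(u-cx)/f*d,(v-cy)/f*d,d])-t)
def px2z(n,u,v,z):
    f,cx,cy,R,t,c=cam(n); o=-R.T@t; r=R.T@np.array([(u-cx)/f,(v-cy)/f,1]); return o+r*(z-o[2])/r[2]
def w2px(n,p):
    f,cx,cy,R,t,c=cam(n); q=R@np.array(p)+t; return f*q[0]/q[2]+cx,f*q[1]/q[2]+cy,q[2]
E
python3 - <<'E'
from h import *
for n in ("top","scene"):
    p,d=camera(n); np.savez('pics/%s0.npz'%n,p=p,d=d); cv2.imwrite('pics/%s0.png'%n,cv2.resize(p[:,:,::-1],(800,600)))
    print(n,calibration(n))
print(telemetry.get_obs())
E
```

```text
top {'vertical_fov': 49.2297941885994, 'cx': 279.2030840352503, 'cy': 206.50960574362557, 'rvec': array([ 2.19629494, -2.19349539,  0.05825494]), 'tvec': array([0.00279311, 0.608289  , 1.5131413 ])}
scene {'vertical_fov': 52.2953765790512, 'cx': 283.17834314014823, 'cy': 208.512649216872, 'rvec': array([ 1.37450612,  2.09590809, -0.94602903]), 'tvec': array([ 0.25492569, -0.26628271,  1.81322566])}
{'time': 0.1, 'q': array([-6.85837513e+01,  5.00819070e+00,  1.00397593e+01,  9.50988992e+01,
        1.06444620e-03,  8.99992943e+01]), 'qd': array([-0.04268793, -0.08860019,  0.15241316, -0.05600534, -0.03184801,
        0.02347532]), 'joint_efforts': array([ 5.16763102e-04, -5.21560192e+01,  4.65654230e+01,  1.60751684e-02,
       -3.28006900e-05, -7.76198476e-06]), 'ee_pos': array([ 0.20076869, -0.51186042,  0.24965848]), 'tcp_rot': array([-1.79932669e+02, -1.06527479e-03,  2.14169532e+01]), 'wrist_force': array([-0.27904118, -0.19065749,  0.12065753]), 'torque': array([-0.01518198,  0.00481516, -0.0051636 ]), 'grasp_force': 0.0, 'opening': 0.08572740854634407}
```

View pics/top0.png

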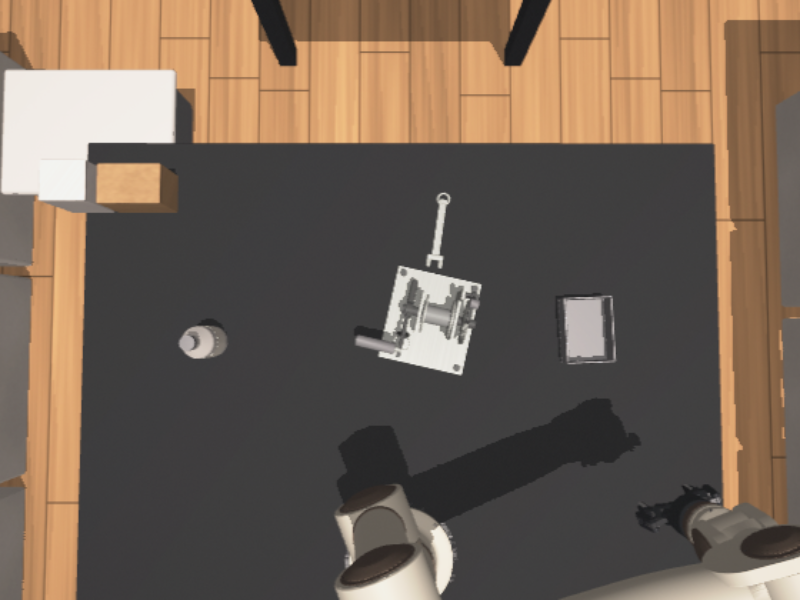

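View pics/scene0.png

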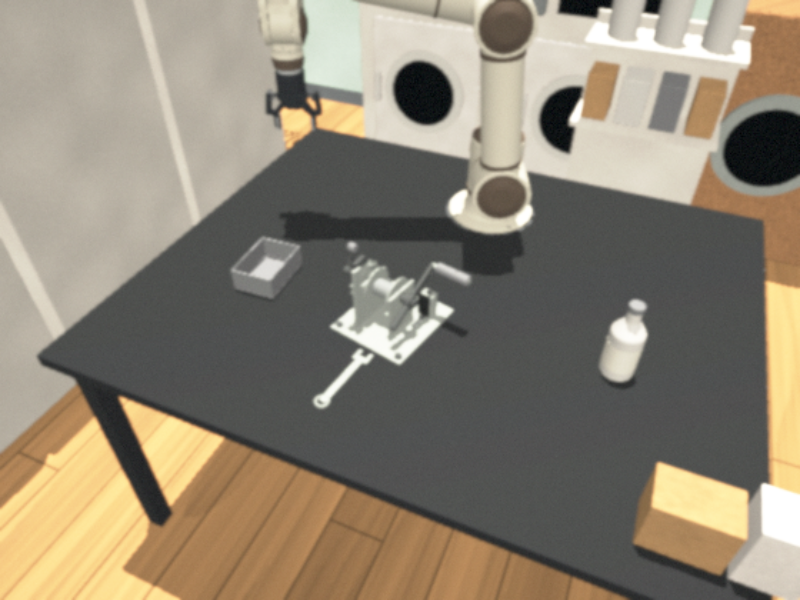

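```bash
python3 - <<'E'
from h import *
for n,(x0,y0,x1,y1) in {"top":(240,175,350,275),"scene":(225,160,335,260)}.items():
    p=np.load('pics/%s0.npz'%n)['p'][y0:y1,x0:x1,::-1]
    cv2.imwrite('pics/%s_c.png'%n,cv2.resize(p,None,fx=6,fy=6,interpolation=cv2.INTER_CUBIC)[:600,:660])
E
```

```text
(no output)
```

View pics/top_c.png

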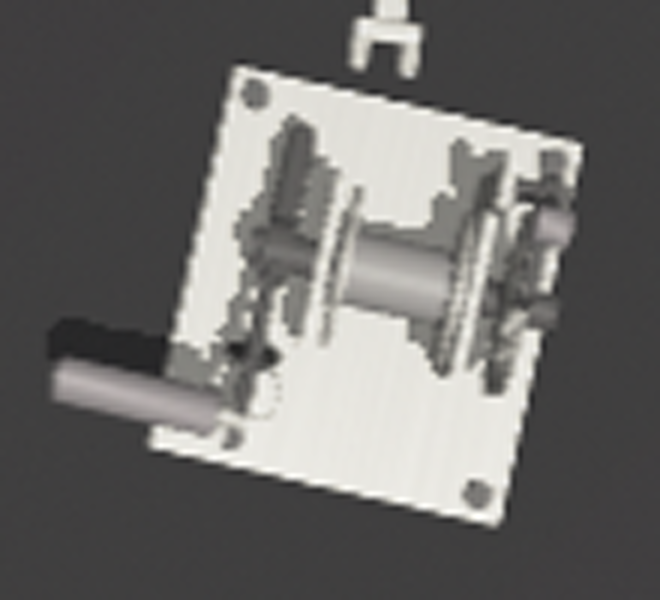

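View pics/scene_c.png

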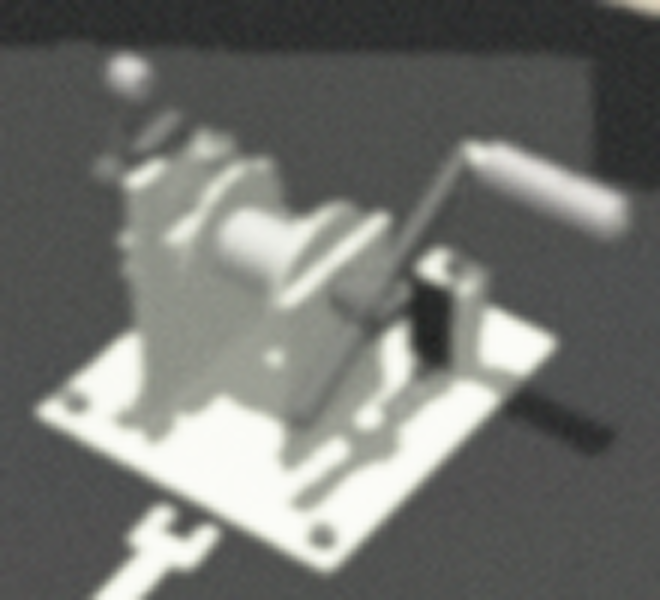

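```bash
cat > fit.py <<'E'
from h import *
from scipy.optimize import least_squares
T=lambda u,v:((u+.5)/6-.5+240,(v+.5)/6-.5+175)
S=lambda u,v:((u+.5)/6-.5+225,(v+.5)/6-.5+160)
def W(s,p): 
    c,n=np.cos(s[2]),np.sin(s[2]); return np.array([s[0]+c*p[0]-n*p[1],s[1]+n*p[0]+c*p[1],p[2]])
def H(dr,y): a=2.7-dr; return (.1*np.cos(a),y,.095+.1*np.sin(a))
def Kn(pw): a=2.094-pw; return (.055+.055*np.cos(a),-.062,.158+.055*np.sin(a))
if __name__=="__main__":
    O=[("top",T(235,67),(.1,.11,.008)),("top",T(582,146),(.1,-.09,.008)),("top",T(497,524),(-.12,-.09,.008)),("top",T(150,447),(-.12,.11,.008)),
    ("scene",S(38,410),(.1,-.09,.008)),("scene",S(326,572),(.1,.11,.008)),("scene",S(556,343),(-.12,.11,.008)),
    ("top",T(58,383),160),("top",T(215,413),76),("scene",S(615,218),160),("scene",S(478,157),76),("top",T(557,226),"k"),("scene",S(130,75),"k")]
    def r(s):
        o=[]
        for n,m,p in O:
            if p=="k": p=Kn(s[4])
            elif isinstance(p,int): p=H(s[3],p/1000)
            q=w2px(n,W(s,p)); o+=[q[0]-m[0],q[1]-m[1]]
        return np.array(o)
    f=least_squares(r,[.6,0,-.2,.2,.1],loss='soft_l1'); s=f.x
    print(s,np.degrees(s[2])); print(r(s).reshape(-1,2).round(1))
    np.save('s.npy',s)
    print('knob',W(s,Kn(s[4])),'pivot',W(s,(.055,-.062,.158)),'handle',W(s,H(s[3],.118)),'axle',W(s,(0,.118,.095)))
    print('stop edges')
E
python3 fit.py
```

```text
[ 0.56008062 -0.08152309 -0.22087329  0.01047828  0.190047  ] -12.655107287003046
[[ 0.4 -0.9]
 [ 0.7 -1. ]
 [ 0.7  0.2]
 [ 0.  -0.2]
 [ 0.1 -0.8]
 [ 0.6 -1.6]
 [ 0.2 -1.5]
 [ 0.3 -1.1]
 [ 0.9 -0. ]
 [ 1.1 -0.1]
 [ 1.7  0.3]
 [-0.4 -0.4]
 [ 0.4 -0.2]]
knob [ 0.58261184 -0.15012587  0.20997581] pivot [ 0.60016141 -0.15406639  0.158     ] handle [0.49816314 0.05331765 0.13868294] axle [0.58593227 0.03361028 0.095     ]
stop edges
```

Request:
play_rows(increments=[[[0, 0, -30], [0, 0, 8], 0], [[0, 0, -30], [0, 0, 8], 0], [[0, 0, -30], [0, 0, 8], 0]])

```text
time: 0.4
ee_pos: [0.2009, -0.5123, 0.2805]
tcp_rot: [180.0, -0.0, 13.5]
wrist_force: [0.2, 1.0, -0.1]
opening: 0.0853
grasp_force: 0.0
```

```bash
python3 -c "
from h import *
o=telemetry.get_obs();print(o['q'],o['ee_pos'],o['tcp_rot'])"
```

```text
[-6.85847633e+01  5.77793232e+00  1.43237173e+01  9.85056308e+01
 -1.14361738e-03  9.79400937e+01] [ 0.20090688 -0.51226745  0.28045852] [ 1.79960073e+02 -4.41415083e-03  1.34751441e+01]
```

Request:
play_rows(increments=[[[456, -263, 0], [0, 0, -153.9], 0], [[456, -263, 0], [0, 0, -153.9], 0], [[456, -263, 0], [0, 0, -153.9], 0], [[456, -263, 0], [0, 0, -153.9], 0], [[456, -263, 0], [0, 0, -153.9], 0], [[456, -263, 0], [0, 0, -153.9], 0], [[456, -263, 0], [0, 0, -153.9], 0], [[456, -263, 0], [0, 0, -153.9], 0], [[456, -263, 0], [0, 0, -153.9], 0.3], [[456, -263, 0], [0, 0, -153.9], 0.3], [[456, -263, 0], [0, 0, -153.9], 0.3], [[456, -263, 0], [0, 0, -153.9], 0.3], [[456, -263, 0], [0, 0, -153.9], 0.3], [[456, -263, 0], [0, 0, -153.9], 0.3], [[456, -263, 0], [0, 0, -153.9], 0.3], [[456, -263, 0], [0, 0, -153.9], 0.5], [[456, -263, 0], [0, 0, -153.9], 0.5], [[456, -263, 0], [0, 0, -153.9], 0.5], [[456, -263, 0], [0, 0, -153.9], 0.5], [[456, -263, 0], [0, 0, -153.9], 0.5]], grip_force=20)

```text
time: 2.4
ee_pos: [0.5832, -0.1504, 0.2796]
tcp_rot: [180.0, -0.1, 167.1]
wrist_force: [0.5, 0.2, -1.0]
opening: 0.0426
grasp_force: 0.0
```

```bash
python3 - <<'E'
from h import *
from fit import *
o=telemetry.get_obs();print(o['q'],o['ee_pos'],o['tcp_rot'])
p,d=camera("scene");x0,y0,x1,y1=225,140,335,240
cv2.imwrite('pics/s1.png',cv2.resize(p[y0:y1,x0:x1,::-1],None,fx=6,fy=6,interpolation=cv2.INTER_CUBIC))
s=np.load('s.npy')
from scipy.spatial.transform import Rotation as Ro
R=Ro.from_euler('xyz',o['tcp_rot'],degrees=True).as_matrix()
print(R.T@(W(s,Kn(s[4]))-o['ee_pos'])*1000)
u=w2px("scene",o['ee_pos']);print((u[0]-x0)*6,(u[1]-y0)*6)
E
```

```text
[-1.44563718e+01  1.33448277e+01  2.28302657e+01  9.95454327e+01
 -1.17999063e-03 -1.58213953e+00] [ 0.58322053 -0.15036304  0.27956   ] [ 1.79999523e+02 -6.00044641e-02  1.67125769e+02]
[ 0.57336377  0.09499915 69.5848311 ]
121.59577810457785 77.94510429318905
```

View pics/s1.png

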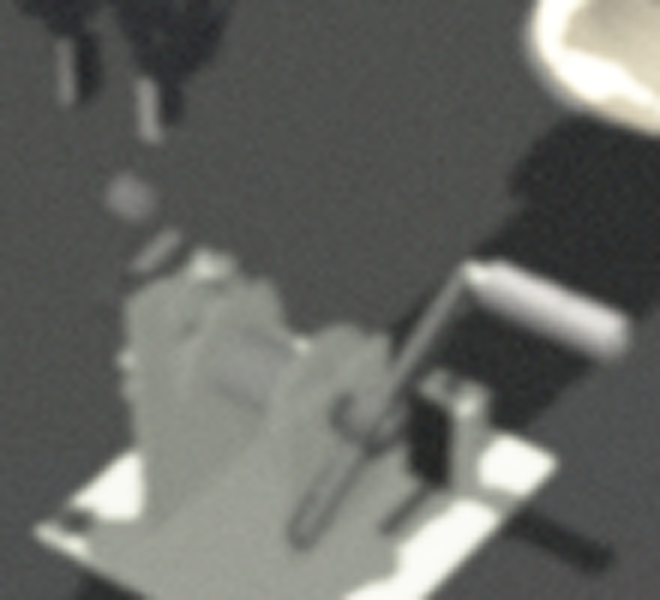

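Request:
play_rows(increments=[[[0, 0, 35], [0, 0, 0], 0.5], [[0, 0, 55], [0, 0, 0], 0.5], [[0, 0, 66], [0, 0, 0], 0.5], [[0, 0, 66], [0, 0, 0], 0.5], [[0, 0, 66], [0, 0, 0], 0.6], [[0, 0, 66], [0, 0, 0], 0.7], [[0, 0, 66], [0, 0, 0], 0.8], [[0, 0, 66], [0, 0, 0], 0.9], [[0, 0, 66], [0, 0, 0], 1], [[0, 0, 66], [0, 0, 0], 1], [[0, 0, 66], [0, 0, 0], 1], [[0, 0, 66], [0, 0, 0], 1]])

```text
time: 3.65
ee_pos: [0.584, -0.1493, 0.2159]
tcp_rot: [179.9, 0.1, 167.4]
wrist_force: [1.7, 6.0, 4.1]
opening: 0.0174
grasp_force: 20.0
```

Request:
play_rows(increments=[[[-5, 0, -1.5], [0, 0, 0], 1], [[-11, 0, -2.5], [0, 0, 0], 1], [[-16, 0, -3], [0, 0, 0], 1], [[-22, 0, -3], [0, 0, 0], 1], [[-27, 0, -2], [0, 0, 0], 1], [[-33, 0, -1], [0, 0, 0], 1], [[-38, 0, 1], [0, 0, 0], 1], [[-43, 0, 3], [0, 0, 0], 1], [[-48, 0, 6], [0, 0, 0], 1], [[-52, 0, 9], [0, 0, 0], 1], [[-56, 0, 12.5], [0, 0, 0], 1], [[-60, 0, 16.5], [0, 0, 0], 1], [[-62.5, 0, 20], [0, 0, 0], 1], [[-65, 0, 23], [0, 0, 0], 1], [[-65, 0, 23], [0, 0, 0], 1], [[-65, 0, 23], [0, 0, 0], 1]])

```text
time: 5.25
ee_pos: [0.648, -0.1638, 0.193]
tcp_rot: [179.9, 0.2, 167.4]
wrist_force: [3.1, 4.8, 2.6]
opening: 0.0177
grasp_force: 22.1
```

Request:
play_rows(increments=[[[-65, 0, 0], [0, 0, 0], 0.9], [[0, 0, 0], [0, 0, 0], 0.5], [[0, 0, 0], [0, 0, 0], 0.5], [[0, 0, 0], [0, 0, 0], 0.5], [[0, 0, 0], [0, 0, 0], 0.5]])

```text
time: 5.75
ee_pos: [0.6476, -0.1649, 0.1941]
tcp_rot: [-180.0, 0.3, 167.3]
wrist_force: [-0.2, 0.2, 1.1]
opening: 0.0428
grasp_force: 0.0
```

One row there carried a wrong shift, so I'll check the pawl.

```bash
python3 - <<'E'
from h import *
from fit import *
s=np.load('s.npy')
o=telemetry.get_obs();print(o['wrist_force'],o['ee_pos'])
p,d=camera("scene");q,_=camera("top")
a=cv2.resize(p[140:240,225:335,::-1],None,fx=5,fy=5,interpolation=cv2.INTER_CUBIC)[:,:400]
b=cv2.resize(q[170:270,270:350,::-1],None,fx=5,fy=5,interpolation=cv2.INTER_CUBIC)
cv2.imwrite('pics/s2.png',np.hstack([a,b]))
for pw in(.2,1.54,1.75):
    u=w2px("scene",W(s,Kn(pw)));v=w2px("top",W(s,Kn(pw)));print(pw,(u[0]-225)*5,(u[1]-140)*5,(v[0]-270)*5+400,(v[1]-170)*5)
E
```

```text
[-0.23246441  0.16699832  1.11662511] [ 0.64759074 -0.16485514  0.19407384]
0.2 107.51711130878633 159.48853430770825 710.3315591908057 208.49845795993687
1.54 41.364125023119556 241.45502302584163 729.0106106731884 104.6438057224617
1.75 37.136683888888484 259.03944629091086 728.6525586530394 98.01465982463583
```

View pics/s2.png

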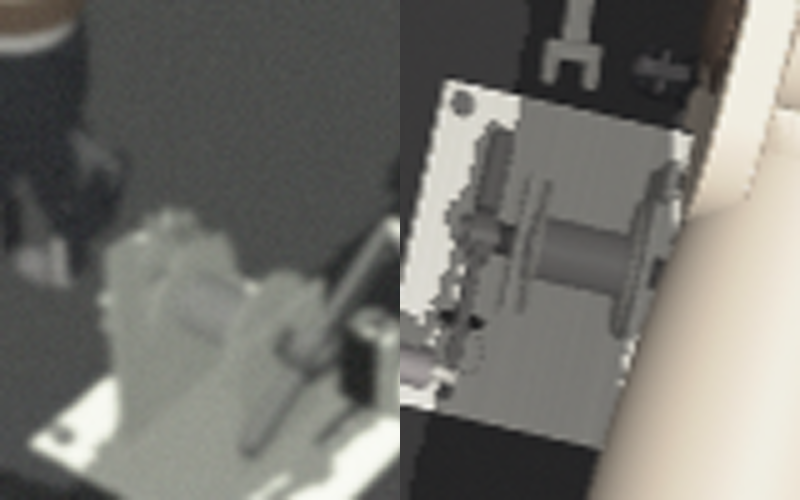

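Request:
play_rows(increments=[[[0, 0, -45], [0, 0, 0], 0.4], [[0, 0, -90], [0, 0, 0], 0.4], [[40, 35, -90], [0, 0, 8], 0.2], [[80, 75, -90], [0, 0, 16], 0], [[120, 110, -90], [0, 0, 24], 0], [[155, 145, -90], [0, 0, 32], 0], [[194, 180, -90], [0, 0, 40], 0], [[194, 180, -90], [0, 0, 48], 0], [[194, 180, -90], [0, 0, 56], 0], [[194, 180, -90], [0, 0, 64], 0], [[194, 180, -90], [0, 0, 72], 0], [[194, 180, -90], [0, 0, 80], 0], [[194, 180, -90], [0, 0, 90], 0], [[194, 180, -90], [0, 0, 90], 0], [[194, 180, -90], [0, 0, 90], 0], [[194, 180, -90], [0, 0, 90], 0]])

```text
time: 7.45
ee_pos: [0.4968, 0.0535, 0.2825]
tcp_rot: [179.9, -0.0, 77.5]
wrist_force: [-0.9, 0.2, -0.8]
opening: 0.0851
grasp_force: 0.0
```

```bash
python3 - <<'E'
from h import *
from fit import *
s=np.load('s.npy')
o=telemetry.get_obs();print(o['q'],o['ee_pos'],o['tcp_rot'])
from scipy.spatial.transform import Rotation as Ro
R=Ro.from_euler('xyz',o['tcp_rot'],degrees=True).as_matrix()
print(R.T@(W(s,H(s[3],.118))-o['ee_pos'])*1000)
q,_=camera("scene")
cv2.imwrite('pics/s3.png',cv2.resize(q[140:260,240:400,::-1],None,fx=5,fy=5,interpolation=cv2.INTER_CUBIC))
u=w2px("scene",W(s,H(s[3],.118)));print((u[0]-240)*5,(u[1]-140)*5)
E
```

```text
[ 6.14712365e+00 -1.22498860e+00  7.32302202e+00  9.84048559e+01
 -3.49326896e-04  1.08645049e+02] [0.49684213 0.05350881 0.2825177 ] [ 1.79864247e+02 -4.54361609e-02  7.75021284e+01]
[-1.48192539e-02  9.90280210e-01  1.43837550e+02]
384.59386806720516 254.39745585585982
```

View pics/s3.png

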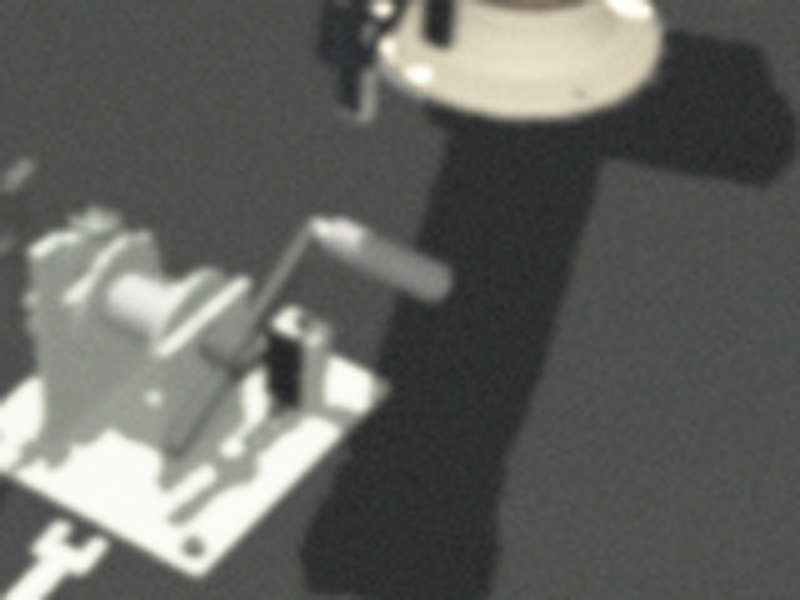

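Request:
play_rows(increments=[[[0, 1, 45], [0, 0, 0], 0], [[0, 1, 90], [0, 0, 0], 0], [[0, 1, 125], [0, 0, 0], 0], [[0, 1, 141], [0, 0, 0], 0], [[0, 1, 141], [0, 0, 0], 0.2], [[0, 1, 141], [0, 0, 0], 0.4], [[0, 1, 141], [0, 0, 0], 0.5], [[0, 1, 141], [0, 0, 0], 0.6], [[0, 1, 141], [0, 0, 0], 0.7], [[0, 1, 141], [0, 0, 0], 0.8], [[0, 1, 141], [0, 0, 0], 0.9], [[0, 1, 141], [0, 0, 0], 0.9], [[0, 1, 141], [0, 0, 0], 0.9]], grip_force=30)

```text
time: 8.8
ee_pos: [0.4976, 0.0536, 0.1409]
tcp_rot: [-180.0, -0.0, 77.3]
wrist_force: [-4.6, 1.3, 2.8]
opening: 0.0241
grasp_force: 29.5
```

Request:
play_rows(increments=[[[0, 4.3, -8], [0, 0, 0], 0.9], [[0, 9.9, -16.2], [0, 0, 0], 0.9], [[0, 16.3, -23.9], [0, 0, 0], 0.9], [[0, 23.4, -31], [0, 0, 0], 0.9], [[0, 31.1, -37.2], [0, 0, 0], 0.9], [[0, 39.5, -42.7], [0, 0, 0], 0.9], [[0, 48.4, -47.3], [0, 0, 0], 0.9], [[0, 57.7, -51], [0, 0, 0], 0.9], [[0, 67.3, -53.8], [0, 0, 0], 0.9], [[0, 77.1, -55.6], [0, 0, 0], 0.9], [[0, 87.1, -56.4], [0, 0, 0], 0.9], [[0, 97.1, -56.1], [0, 0, 0], 0.9], [[0, 97.1, -56.1], [0, 0, 0], 0.9]])

```text
time: 10.1
ee_pos: [0.5943, 0.0316, 0.196]
tcp_rot: [179.9, 0.0, 77.3]
wrist_force: [1.8, 1.0, -3.6]
opening: 0.024
grasp_force: 29.9
```

```bash
cat > st.py <<'E'
from h import *
from fit import *
s=np.load('s.npy'); o=telemetry.get_obs()
c,n=np.cos(s[2]),np.sin(s[2]); R=np.array([[c,-n,0],[n,c,0],[0,0,1]])
p=R.T@(o['ee_pos']-np.array([s[0],s[1],.095]))*1000; f=R.T@o['wrist_force']
e=np.arctan2(p[2],p[0]); r=np.hypot(p[0],p[2])
print('t',o['time'],'winch',p.round(1),'elev',e.round(3),'r',r.round(1),'f',f.round(1),'f_tan(cw+)',(f[0]*np.sin(e)-f[2]*np.cos(e)).round(1),'f_rad',(f[0]*np.cos(e)+f[2]*np.sin(e)).round(1),'qd',abs(o['qd']).max().round(2))
E
python3 st.py
```

```text
t 10.1 winch [  8.6 117.9 101. ] elev 1.486 r 101.4 f [ 1.5  1.3 -3.6] f_tan(cw+) 1.8 f_rad -3.5 qd 1.53
```

Request:
play_rows(increments=[[[0, 5, 0.5], [0, 0, 0], 0.9], [[0, 9.9, 1.2], [0, 0, 0], 0.9], [[0, 14.8, 2.1], [0, 0, 0], 0.9], [[0, 17.2, 2.7], [0, 0, 0], 0.9], [[0, 19.6, 3.3], [0, 0, 0], 0.9], [[0, 22, 4], [0, 0, 0], 0.9], [[0, 22, 4], [0, 0, 0], 0.9]])

```text
time: 10.8
ee_pos: [0.6143, 0.0271, 0.1919]
tcp_rot: [-180.0, 0.0, 77.3]
wrist_force: [-2.0, 0.9, -8.4]
opening: 0.0242
grasp_force: 30.0
```

```bash
python3 st.py
```

```text
t 10.8 winch [ 29.1 117.8  96.9] elev 1.279 r 101.2 f [-2.1  0.5 -8.4] f_tan(cw+) 0.3 f_rad -8.6 qd 0.32
```

```bash
python3 - <<'E'
from fit import *
s=np.load('s.npy')
for x in (-.067,-.059,-.051,-.043,-.035):
    print(x,[tuple(np.round([(u[0]-225)*6,(u[1]-160)*6])) for u in [w2px("scene",W(s,(x,y,z))) for y in(.048,.082) for z in (.03,.06)]])
print('block top',[tuple(np.round([(u[0]-225)*6,(u[1]-160)*6])) for u in [w2px("scene",W(s,(x,y,.068))) for x in(-.092,-.068) for y in (.048,.082)]])
E
```

```text
-0.067 [(np.float64(414.0), np.float64(310.0)), (np.float64(415.0), np.float64(269.0)), (np.float64(464.0), np.float64(334.0)), (np.float64(466.0), np.float64(293.0))]
-0.059 [(np.float64(406.0), np.float64(317.0)), (np.float64(407.0), np.float64(277.0)), (np.float64(456.0), np.float64(341.0)), (np.float64(458.0), np.float64(301.0))]
-0.051 [(np.float64(398.0), np.float64(325.0)), (np.float64(399.0), np.float64(285.0)), (np.float64(448.0), np.float64(349.0)), (np.float64(449.0), np.float64(309.0))]
-0.043 [(np.float64(389.0), np.float64(333.0)), (np.float64(390.0), np.float64(292.0)), (np.float64(439.0), np.float64(357.0)), (np.float64(441.0), np.float64(317.0))]
-0.035 [(np.float64(381.0), np.float64(340.0)), (np.float64(382.0), np.float64(300.0)), (np.float64(431.0), np.float64(365.0)), (np.float64(433.0), np.float64(325.0))]
block top [(np.float64(441.0), np.float64(235.0)), (np.float64(491.0), np.float64(259.0)), (np.float64(416.0), np.float64(258.0)), (np.float64(467.0), np.float64(281.0))]
```

Request:
play_rows(increments=[[[0, 1, 1.2], [0, 0, 0], 0.9], [[0, 2, 1.6], [0, 0, 0], 0.9], [[0, 3, 2], [0, 0, 0], 0.9], [[0, 3, 2], [0, 0, 0], 0.9]])

```text
time: 11.2
ee_pos: [0.6174, 0.0264, 0.1907]
tcp_rot: [179.9, -0.0, 77.3]
wrist_force: [-3.4, -0.3, -2.5]
opening: 0.0241
grasp_force: 30.4
```

```bash
python3 st.py
```

```text
t 11.2 winch [ 32.3 117.8  95.7] elev 1.246 r 101.0 f [-3.3 -1.  -2.5] f_tan(cw+) -2.3 f_rad -3.4 qd 0.13
```

Request:
play_rows(increments=[[[0, 1.5, 0.9], [0, 0, 0], 0.9], [[0, 3, 1.5], [0, 0, 0], 0.9], [[0, 4.5, 2.1], [0, 0, 0], 0.9], [[0, 6, 2.7], [0, 0, 0], 0.9], [[0, 7, 3.1], [0, 0, 0], 0.9], [[0, 7, 3.1], [0, 0, 0], 0.9]])

```text
time: 11.8
ee_pos: [0.6245, 0.0248, 0.1877]
tcp_rot: [179.9, -0.0, 77.3]
wrist_force: [0.8, -1.3, 2.1]
opening: 0.0241
grasp_force: 31.0
```

```bash
python3 st.py
```

```text
t 11.8 winch [ 39.6 117.9  92.7] elev 1.167 r 100.8 f [ 1.  -1.1  2.1] f_tan(cw+) 0.1 f_rad 2.4 qd 0.2
```

Request:
play_rows(increments=[[[0, 1.5, 0.6], [0, 0, 0], 0.9], [[0, 3, 1.3], [0, 0, 0], 0.9], [[0, 4.5, 2.0], [0, 0, 0], 0.9], [[0, 5.5, 2.5], [0, 0, 0], 0.9], [[0, 5.5, 2.5], [0, 0, 0], 0.9]])

```text
time: 12.3
ee_pos: [0.6298, 0.0236, 0.185]
tcp_rot: [179.9, -0.0, 77.3]
wrist_force: [1.1, -2.1, 4.6]
opening: 0.0242
grasp_force: 31.2
```

```bash
python3 st.py
```

```text
t 12.3 winch [ 45.  117.9  90. ] elev 1.107 r 100.6 f [ 1.6 -1.8  4.6] f_tan(cw+) -0.7 f_rad 4.8 qd 0.21
```

Request:
play_rows(increments=[[[0, 1.3, 0.3], [0, 0, 0], 0.9], [[0, 2.6, 0.8], [0, 0, 0], 0.9], [[0, 3.9, 1.4], [0, 0, 0], 0.9], [[0, 3.9, 1.4], [0, 0, 0], 0.9]])

```text
time: 12.7
ee_pos: [0.6333, 0.0228, 0.1831]
tcp_rot: [-180.0, 0.0, 77.3]
wrist_force: [1.2, -2.7, 1.1]
opening: 0.024
grasp_force: 31.0
```

```bash
python3 st.py
```

```text
t 12.7 winch [ 48.6 117.9  88.1] elev 1.067 r 100.6 f [ 1.8 -2.3  1.1] f_tan(cw+) 1.0 f_rad 1.8 qd 0.22
```

Request:
play_rows(increments=[[[0, 1.2, 0.6], [0, 0, 0], 0.9], [[0, 2.4, 1.2], [0, 0, 0], 0.9], [[0, 3.5, 1.9], [0, 0, 0], 0.9], [[0, 3.5, 1.9], [0, 0, 0], 0.9]])

```text
time: 13.1
ee_pos: [0.6366, 0.0221, 0.1811]
tcp_rot: [-180.0, 0.0, 77.3]
wrist_force: [-0.6, -1.7, 1.2]
opening: 0.0238
grasp_force: 30.8
```

```bash
python3 st.py
```

```text
t 13.1 winch [ 52.  117.9  86.1] elev 1.028 r 100.6 f [-0.2 -1.8  1.2] f_tan(cw+) -0.8 f_rad 0.9 qd 0.18
```

Request:
play_rows(increments=[[[0, 1.1, 0.7], [0, 0, 0], 0.9], [[0, 2.2, 1.4], [0, 0, 0], 0.9], [[0, 3.3, 2.1], [0, 0, 0], 0.9], [[0, 3.3, 2.1], [0, 0, 0], 0.9]])

```text
time: 13.5
ee_pos: [0.6398, 0.0214, 0.179]
tcp_rot: [-180.0, 0.0, 77.3]
wrist_force: [-1.2, -1.3, -0.4]
opening: 0.0236
grasp_force: 30.7
```

```bash
python3 st.py
```

```text
t 13.5 winch [ 55.2 117.9  84. ] elev 0.989 r 100.6 f [-0.9 -1.6 -0.4] f_tan(cw+) -0.5 f_rad -0.8 qd 0.1
```

Request:
play_rows(increments=[[[0, 1.1, 0.7], [0, 0, 0], 0.9], [[0, 2.2, 1.5], [0, 0, 0], 0.9], [[0, 3.2, 2.2], [0, 0, 0], 0.9], [[0, 3.2, 2.2], [0, 0, 0], 0.9]])

```text
time: 13.9
ee_pos: [0.6429, 0.0206, 0.1768]
tcp_rot: [-180.0, 0.0, 77.3]
wrist_force: [-2.1, -1.8, -2.4]
opening: 0.0242
grasp_force: 30.6
```

```bash
python3 st.py
```

```text
t 13.9 winch [ 58.4 117.8  81.8] elev 0.951 r 100.5 f [-1.6 -2.2 -2.4] f_tan(cw+) 0.0 f_rad -2.9 qd 0.12
```

Request:
play_rows(increments=[[[0, 1, 0.9], [0, 0, 0], 0.9], [[0, 2, 1.7], [0, 0, 0], 0.9], [[0, 3, 2.5], [0, 0, 0], 0.9], [[0, 3, 2.5], [0, 0, 0], 0.9]])

```text
time: 14.3
ee_pos: [0.6459, 0.02, 0.1744]
tcp_rot: [-180.0, 0.0, 77.3]
wrist_force: [-3.3, -3.3, -2.4]
opening: 0.024
grasp_force: 30.6
```

```bash
python3 st.py
```

```text
t 14.3 winch [ 61.5 117.8  79.4] elev 0.912 r 100.5 f [-2.5 -4.  -2.4] f_tan(cw+) -0.5 f_rad -3.4 qd 0.11
```

Request:
play_rows(increments=[[[0, 0.9, 1], [0, 0, 0], 0.9], [[0, 1.8, 1.9], [0, 0, 0], 0.9], [[0, 2.7, 2.6], [0, 0, 0], 0.9], [[0, 2.7, 2.6], [0, 0, 0], 0.9]])

```text
time: 14.7
ee_pos: [0.6483, 0.0194, 0.1724]
tcp_rot: [-180.0, 0.0, 77.3]
wrist_force: [-6.0, -1.4, 0.9]
opening: 0.0239
grasp_force: 30.9
```

```bash
python3 st.py
```

```text
t 14.7 winch [ 63.9 117.8  77.4] elev 0.88 r 100.4 f [-5.6 -2.7  0.9] f_tan(cw+) -4.8 f_rad -2.9 qd 0.15
```

Request:
play_rows(increments=[[[0, 0.5, 0.4], [0, 0, 0], 0.9], [[0, 1, 0.8], [0, 0, 0], 0.9], [[0, 1, 0.8], [0, 0, 0], 0.9]])

```text
time: 15.0
ee_pos: [0.649, 0.0193, 0.1718]
tcp_rot: [-180.0, 0.0, 77.3]
wrist_force: [-7.3, -0.9, 2.5]
opening: 0.0237
grasp_force: 31.0
```

```bash
python3 st.py
```

```text
t 15.0 winch [ 64.7 117.8  76.8] elev 0.871 r 100.4 f [-7.  -2.5  2.5] f_tan(cw+) -6.9 f_rad -2.6 qd 0.23
```

Request:
play_rows(increments=[[[0, 0.4, 0.3], [0, 0, 0], 0.9], [[0, 0.4, 0.3], [0, 0, 0], 0.9], [[0, 0.4, 0.3], [0, 0, 0], 0.9], [[0, 0.4, 0.3], [0, 0, 0], 0.9], [[0, 0.4, 0.3], [0, 0, 0], 0.9], [[0, 0.4, 0.3], [0, 0, 0], 0.9]])

```text
time: 15.6
ee_pos: [0.6495, 0.0191, 0.1714]
tcp_rot: [-180.0, 0.0, 77.3]
wrist_force: [-7.4, -2.2, 0.9]
opening: 0.0241
grasp_force: 31.0
```

```bash
python3 st.py
```

```text
t 15.6 winch [ 65.2 117.8  76.4] elev 0.864 r 100.4 f [-6.7 -3.7  0.9] f_tan(cw+) -5.7 f_rad -3.7 qd 0.12
```

Request:
play_rows(increments=[[[0, 0.3, 0.3], [0, 0, 0], 0.9], [[0, 0.7, 0.6], [0, 0, 0], 0.9], [[0, 0.7, 0.6], [0, 0, 0], 0.9], [[0, 0.7, 0.6], [0, 0, 0], 0.9], [[0, 0.7, 0.6], [0, 0, 0], 0.9]])

```text
time: 16.1
ee_pos: [0.65, 0.019, 0.1709]
tcp_rot: [-180.0, 0.0, 77.3]
wrist_force: [-8.5, -1.9, 2.7]
opening: 0.0244
grasp_force: 31.1
```

```bash
python3 st.py
```

```text
t 16.1 winch [ 65.7 117.8  75.9] elev 0.858 r 100.4 f [-7.9 -3.7  2.7] f_tan(cw+) -7.8 f_rad -3.1 qd 0.11
```

Request:
play_rows(increments=[[[0, 0, 0], [0, 0, 0], 0.9], [[0, 0, 0], [0, 0, 0], 0.9], [[0, 0, 0], [0, 0, 0], 0.9], [[0, -0.3, -0.3], [0, 0, 0], 0.9], [[0, -0.7, -0.6], [0, 0, 0], 0.9], [[0, -0.7, -0.6], [0, 0, 0], 0.8], [[0, -0.7, -0.6], [0, 0, 0], 0.6], [[0, -0.7, -0.6], [0, 0, 0], 0.4], [[0, -0.7, -0.6], [0, 0, 0], 0.3], [[0, -0.7, -0.6], [0, 0, 0], 0.3], [[0, -0.7, -20], [0, 0, 0], 0.3], [[0, -0.7, -50], [0, 0, 0], 0.3], [[0, -0.7, -90], [0, 0, 0], 0.3], [[0, -0.7, -90], [0, 0, 0], 0.3]])

```text
time: 17.5
ee_pos: [0.651, 0.0193, 0.2665]
tcp_rot: [179.5, -0.1, 77.3]
wrist_force: [0.7, -0.1, 0.8]
opening: 0.0594
grasp_force: 0.0
```

```bash
python3 - <<'E'
from fit import *
from scipy.spatial.transform import Rotation as Ro
s=np.load('s.npy');o=telemetry.get_obs();print(o['ee_pos'],o['tcp_rot'],o['q'],o['wrist_force'])
R=Ro.from_euler('xyz',o['tcp_rot'],degrees=True).as_matrix()
k=W(s,Kn(1.75));print(k,R.T@(k-o['ee_pos'])*1000)
q,_=camera("scene");p,_=camera("top")
a=cv2.resize(q[150:250,225:325,::-1],None,fx=4,fy=4,interpolation=cv2.INTER_CUBIC)
b=cv2.resize(p[170:270,255:355,::-1],None,fx=4,fy=4,interpolation=cv2.INTER_CUBIC)
cv2.imwrite('pics/s4.png',np.hstack([a,b]))
for n,(x,y,ox) in dict(scene=(225,150,0),top=(255,170,400)).items():
  for P in (Kn(1.75),H(2.7-.86,.16)):
    u=w2px(n,W(s,P));print(n,(u[0]-x)*4+ox,(u[1]-y)*4)
E
```

```text
[0.65098993 0.0192674  0.26651184] [ 1.79535671e+02 -1.26023132e-01  7.73209577e+01] [1.69250501e+00 1.97796703e+01 2.93081410e+01 9.90473923e+01
 6.82596596e-03 1.04372087e+02] [ 0.68629854 -0.0516135   0.76953279]
[ 0.65068127 -0.16540995  0.17654905] [-180.43915934   39.50641694   89.8892363 ]
scene 29.709347111110787 167.2315570327287
scene 302.9230178330545 259.7731976118182
top 722.9220469224315 78.41172785970866
top 421.4646874808186 67.94707566879129
```

View pics/s4.png

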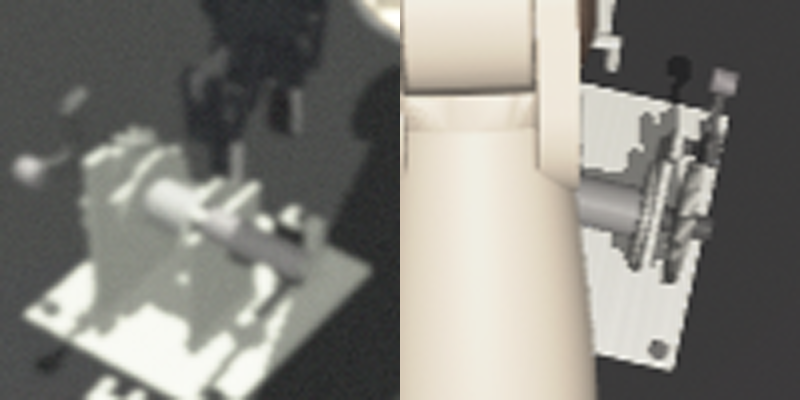

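Request:
play_rows(increments=[[[-30, 5, -15], [0, 0, -8], 0.4], [[-70, 15, -15], [0, 0, -16], 0.5], [[-110, 25, -15], [0, 0, -24], 0.5], [[-150, 33, -15], [0, 0, -32], 0.5], [[-180.5, 39.5, -15], [0, 0, -40], 0.5], [[-180.5, 39.5, -15], [0, 0, -48], 0.5], [[-180.5, 39.5, -15], [0, 0, -56], 0.5], [[-180.5, 39.5, -15], [0, 0, -64], 0.5], [[-180.5, 39.5, -15], [0, 0, -72], 0.5], [[-180.5, 39.5, -15], [0, 0, -80], 0.5], [[-180.5, 39.5, -15], [0, 0, -90], 0.5], [[-180.5, 39.5, -15], [0, 0, -90], 0.5], [[-180.5, 39.5, -15], [0, 0, -90], 0.5], [[-180.5, 39.5, -15], [0, 0, -90], 0.5]], grip_force=20)

```text
time: 19.0
ee_pos: [0.6487, -0.1656, 0.2748]
tcp_rot: [180.0, -0.0, 167.1]
wrist_force: [-0.4, -0.0, -0.6]
opening: 0.0429
grasp_force: 0.0
```

```bash
cat > k.py <<'E'
from fit import *
from scipy.spatial.transform import Rotation as Ro
s=np.load('s.npy');o=telemetry.get_obs();print(o['ee_pos'],o['tcp_rot'],o['wrist_force'])
R=Ro.from_euler('xyz',o['tcp_rot'],degrees=True).as_matrix()
k=W(s,Kn(1.75));print(R.T@(k-o['ee_pos'])*1000)
E
python3 k.py
```

```text
[ 0.64865935 -0.16556156  0.2748274 ] [ 1.79997868e+02 -4.17722285e-02  1.67132531e+02] [-0.3806356  -0.02695573 -0.58114149]
[-2.00903335  0.59441759 98.27692987]
```

Request:
play_rows(increments=[[[-2, 1.2, 40], [0, 0, 0], 0.5], [[-2, 1.2, 75], [0, 0, 0], 0.5], [[-2, 1.2, 93], [0, 0, 0], 0.5], [[-2, 1.2, 93], [0, 0, 0], 0.5], [[-2, 1.2, 93], [0, 0, 0], 0.7], [[-2, 1.2, 93], [0, 0, 0], 0.8], [[-2, 1.2, 93], [0, 0, 0], 0.9], [[-2, 1.2, 93], [0, 0, 0], 1], [[-2, 1.2, 93], [0, 0, 0], 1], [[-2, 1.2, 93], [0, 0, 0], 1], [[-2, 1.2, 93], [0, 0, 0], 1]])

```text
time: 20.1
ee_pos: [0.6516, -0.1645, 0.1842]
tcp_rot: [180.0, 0.2, 167.3]
wrist_force: [-0.3, 3.7, 6.4]
opening: 0.0176
grasp_force: 20.8
```

```bash
python3 k.py
```

```text
[ 0.65159184 -0.16453429  0.18416956] [1.79961048e+02 1.58297806e-01 1.67330564e+02] [-0.30067594  3.69670847  6.4347633 ]
[ 0.71739783 -1.05923182  7.61784294]
```

Request:
play_rows(increments=[[[1.5, 0, -4], [0, 0, 0], 1], [[3.5, 0, -7.9], [0, 0, 0], 1], [[8, 0, -14.8], [0, 0, 0], 1], [[13.5, 0, -21], [0, 0, 0], 1], [[19.8, 0, -26.2], [0, 0, 0], 1], [[26.9, 0, -30.5], [0, 0, 0], 1], [[34.5, 0, -33.7], [0, 0, 0], 1], [[42.5, 0, -35.7], [0, 0, 0], 1], [[50.7, 0, -36.5], [0, 0, 0], 1], [[56.2, 0, -36.3], [0, 0, 0], 1], [[61.6, 0, -35.6], [0, 0, 0], 1], [[64.3, 0, -35.1], [0, 0, 0], 1], [[64.3, 0, -35.1], [0, 0, 0], 1]])

```text
time: 21.4
ee_pos: [0.5887, -0.1504, 0.2193]
tcp_rot: [179.9, 0.2, 167.3]
wrist_force: [3.3, 4.5, 4.4]
opening: 0.0174
grasp_force: 20.4
```

```bash
python3 k.py
```

```text
[ 0.58870196 -0.15035014  0.21933786] [179.94590743   0.20459383 167.33572536] [3.29935948 4.53994917 4.38190588]
[-63.61992518  -1.14581811  43.01519615]
```

Request:
play_rows(increments=[[[1.3, 0, 0.4], [0, 0, 0], 1], [[2.5, 0, 0.8], [0, 0, 0], 1], [[2.5, 0, 0.8], [0, 0, 0], 0.9], [[2.5, 0, 0.8], [0, 0, 0], 0.7], [[2.5, 0, 0.8], [0, 0, 0], 0.5], [[2.5, 0, 0.8], [0, 0, 0], 0.5], [[2.5, 0, 0.8], [0, 0, 0], 0.5], [[2.5, 0, -25], [0, 0, 0], 0.5], [[2.5, 0, -65], [0, 0, 0], 0.5], [[-30, -30, -100], [0, 0, 0], 0.5], [[60, -70, -100], [0, 0, 0], 0.5], [[120, -110, -100], [0, 0, 0], 0.5], [[180, -150, -100], [0, 0, 0], 0.5], [[230, -190, -100], [0, 0, 0], 0.5], [[230, -190, -100], [0, 0, 0], 0.5], [[230, -190, -100], [0, 0, 0], 0.5], [[230, -190, -100], [0, 0, 0], 0.5]])

```text
time: 23.1
ee_pos: [0.3182, -0.2869, 0.3185]
tcp_rot: [-179.9, 0.0, 167.1]
wrist_force: [0.6, -0.8, 0.6]
opening: 0.0431
grasp_force: 0.0
```

```bash
python3 - <<'E'
from fit import *
s=np.load('s.npy')
q,_=camera("scene");p,_=camera("top")
a=cv2.resize(q[150:250,225:325,::-1],None,fx=4,fy=4,interpolation=cv2.INTER_CUBIC)
b=cv2.resize(p[170:270,250:350,::-1],None,fx=4,fy=4,interpolation=cv2.INTER_CUBIC)
cv2.imwrite('pics/s5.png',np.hstack([a,b]))
for n,(x,y,ox) in dict(scene=(225,150,0),top=(250,170,400)).items():
  for P in (Kn(.0),Kn(.25),Kn(.4),H(2.7-.86,.16),H(2.7-.86,.076),H(2.7-.96,.076)):
    u=w2px(n,W(s,P));print(n,round((u[0]-x)*4+ox),round((u[1]-y)*4))
E
```

```text
scene 95 86
scene 84 88
scene 77 92
scene 303 260
scene 209 215
scene 215 203
top 725 180
top 729 163
top 732 152
top 441 68
top 551 93
top 548 102
```

View pics/s5.png

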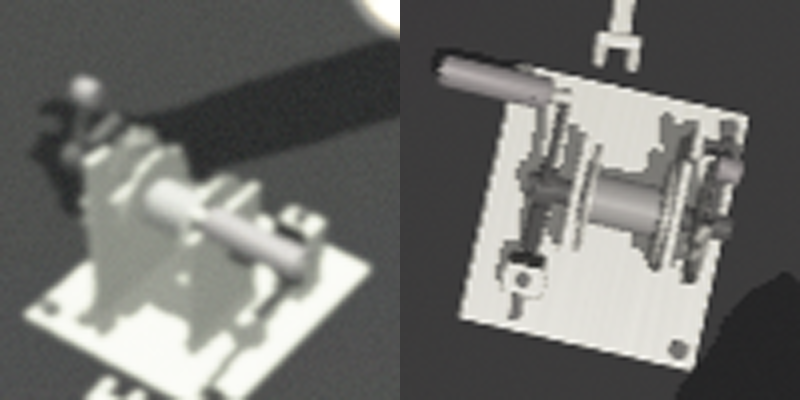

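```bash
python3 -c "
from workcell import workorder
print(workorder.job_done())"
```

```text
the job is handed in; nothing more can be done
None
```

The job is handed in at 23 s. The pawl was thrown over, the tail pressed onto the buffer at an estimated 10 N and held there, and the pawl set back down at about 0.2 rad. In the last picture the tail is still at the pad and the wrench is in place. The bottle and bin were not re-checked, but the arm never went near them. One mistyped row threw the arm sideways (up to 50 mm commanded) while it was letting go of the pawl, with no visible effect. The judge returned no verdict.

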